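Put the doming-punch stand away in the bench drawer

ROBOT

A 7-joint arm with a two-finger parallel gripper is mounted at the origin on the work surface. World frame = base frame: x ahead of the robot, y to its left, z up, the work surface at z = 0. Lengths are in m, angles in rad, forces in N, time in s.
With the tool pointing down it reaches from about 0.4 to 0.875 m from the base axis. Payload 4.4 kg.
Tool frame: the origin (TCP) lies at the very end of the fingers, on their centre line; the grasp point (between the pads) lies 19 mm behind it (bot.grip_depth is the distance from the TCP to the grasp point, in m); z points along the fingers, y is the line along which they close (so a half turn about z gives the same grasp; the last joint's range is limited). The gripper opens to 85 mm and grips with 20 to 120 N. Pads are 22 mm wide; open, the fingers measure 114 mm over their backs; the gripper's body (76 mm by 85 mm) begins 54 mm behind the grasp point. The pads swing forward as they close: fully open they stand 13 mm farther back than shut.
Start: joints at [-1.334, 0.628, 0.038, 1.517, -0.027, 0.996, -0.02], TCP at [0.194, 0.62, 0.231] pointing down, gripper open.
Joint ranges: [-3.06, 3.06], [-0.37, 2.12], [-1.25, 1.32], [0.18, 2.47], [-1.1, 4.24], [0.23, 1.98], [-2.94, 2.94]. Speed limits (rad/s): [2.57, 2.57, 3.14, 3.14, 3.14, 3.14, 3.14].

INTERFACE

Orientations are given as [roll, pitch, yaw] about the fixed x, y, z axes, in that order (R = Rz(yaw) Ry(pitch) Rx(roll)).
In Python, from cell import bot, vision, order gives the robot as it stands. The module is installed in compiled form; this text tells all that it offers.
- The arm moves only by the tool play_rows, never from a script. Its argument "targets" is a list of rows, each a list of 5 numbers: the shift along the tool's x, y, z in cm, then the turn about the tool's z in rad, then the closure, from -1 (fully open) to 1 (shut). A call has 1 to 20 rows; each row shifts and turns the commanded pose from where the row before left it, along the tool's axes as they then stand; what a row does not reach is not made up. A row lasts 1/10 s, in which the tool goes at most 50 mm and 8.59 degrees, less where a joint would pass 70% of its speed; a pose out of reach is approached as far as the arm can. A call with a gripper value outside its range is refused whole. The fingers move at their own pace and stop on an object; "squeeze" is the grip in N (left out, the last holds). Time passes only in rows, so rows that do not move let the fingers close. It gives the time, the measured TCP pose, the force, the opening and the grip force at its end, in the units of the state.
- bot.observe(): the state, without advancing time (a new reading comes with each control period).
- vision.read_camera(name): name is "side" or "top"; returns a dict with "color" (420x560x3 uint8, red, green, blue), "intrinsics" (3x3 intrinsics, pixels), "dist" ([k1, k2, p1, p2, k3] as OpenCV has them; the pictures are not rectified), "cam_to_world" (4x4, takes a point from camera to world coordinates). Camera axes: x right, y down, z forward; pixel columns grow to the right and rows downward; lengths in m; the calibration is good to about 2 mm. A picture is of the moment at which its call begins. There is no depth.
- order.close_job(): hands the job in; it is judged then, once.
The state is a dict: "clock": time; "joints": joint angles; "joint_vel": joint speeds; "joint_efforts": joint torques, N m; "eef_pos": TCP position; "eef_rot": TCP orientation; "force": force on the tool from outside, world axes, zero at the start; "torque": the same for the moment, N m; "grip_width": opening from 0.0 (shut) to 1.0 (fully open); "finger_force": force on a finger pad.
Only numpy, scipy, OpenCV 4.12 (cv2) and the standard library are available. Lean on these libraries where they do the work, as an engineer would, in place of code of your own. Each camera call takes 0.05 s, during which the arm holds its last target. There are 200 camera calls.

TASK

First pull the top drawer of the bench cabinet all the way out to its stop. Then take the wooden punch stand by its ends out of the blue cradle, set it down upright on the middle of the grey soldering board and let go, take it again by its long sides, and lower it lengthwise into the drawer's front bay until it rests on the bottom before you let go. Leave the drawer fully out, the lower drawer shut and the other things on the bench where they are.

Things in the scene. Friction and masses are not known exactly. Their poses are not given: they have to be found in the camera images.
- cab_drawer0 (a joint): how far the top drawer is pulled out, in m: 0 shut, 0.140 at its stop; it starts 0 to 0.03. It slides level towards the robot side, along -x of bay, with light friction (1 to 2 N), and stays where it is left
- cab_drawer1 (a joint): how far the lower drawer of the same cabinet is pulled out, in m (0 shut, as at the start); leave it shut
- cab_drawer0_handle (a point): middle of the top drawer's brass bar handle: a level round bar 11 thick, 105 long along this point's y, its axis 35 in front of the drawer front (point at the bar's axis, about 132 above the bench, 38 below the cabinet's top; moves with the drawer). Axes: x into the cabinet, z up. The wooden cabinet is 208 deep, 210 wide and 170 high, fixed to the bench, with its front towards the robot; the lower drawer's like handle is 73 below (sizes in mm)
- bay (a point): middle of the floor of the top drawer's front bay, lined blue, just behind the drawer front (moves with the drawer; 94 behind the handle bar). Axes: x into the cabinet (the drawer opens along -x), y across the drawer, z up. The bay is 76 long in x and 168 wide in y; the drawer front wall stands 62 above its floor, the side walls 53, the dark divider behind it 44. Only 10 is left at each end of the stand, too little for a finger, but 66 at each long side (sizes in mm)
- stand_center (a point): centre (half-way up) of the doming-punch stand: a loose dark wooden block, 56 long (its x), 36 wide (its y), 40 high, about 0.16 kg, with a thin brass line across each end face and three steel ball heads of 12 to 17 dia half sunk in its top, rising 6 to 9 above it. It starts in the cradle, upright (sizes in mm)
- stand: the same stand, origin at the centre of its underside, z up when upright
- cradle_top (a point): middle of the cradle's floor, on which the stand starts. The cradle is fixed: a dark steel plate 110 x 70 x 6 thick with two blue cheeks, each 48 long (x), 8 thick and 42 high above the plate, 42 apart (y), which cover the stand's long sides up to its top; the stand's 56 apart end faces (along x) are free (sizes in mm)
- board_top (a point): middle of the top of the grey soldering board: fixed flat slab 150 (x) x 130 (y) x 12 thick, on the bench (sizes in mm)
- jar: amber glass jar with yellow lid, 48 dia x 55 high, loose bystander; origin at its underside (sizes in mm)
- flask: dark steel drinking flask, 74 dia x 180 high, loose bystander; origin at its underside (sizes in mm)
- tape_center (a point): yellow tape roll, 66 dia x 14 high, lying on top of the cabinet, loose bystander; point at its centre, half-way up (sizes in mm)
- pliers: yellow-handled pliers, 140 long, 14 high, lying on the bench near the robot, loose bystander; origin at its underside (sizes in mm)
- shears: black-handled metal shears, 160 long, 12 high, lying on the bench near the robot, loose bystander; origin at its underside (sizes in mm)
- helper: third-hand stand, blue round foot 72 dia with a thin steel rod 164 high and a brass arm, loose bystander; origin at its underside (sizes in mm)
- firebrick: off-white soldering brick 100 x 60 x 30 high, loose bystander; origin at its underside (sizes in mm)

How it is judged:
By the outcome, as a careful person would: the job done as asked, in the order asked, and still so for the second after the job is handed in, with the robot touching nothing.
It also fails if it takes over 69 s, if anything falls off the work surface, if the arm or the gripper's body presses on something with over 40 N, if the wrist force passes 120 N, or if a joint passes its speed limit or range.

## Working session

There is one attempt and no reset: what is moved stays moved. The work goes in short steps, Python scripts to look and compute and a tool call to move; the robot and the scene stay as the last step left them, time stands still between calls to the robot, and variables do not carry over. Pictures are saved under pics/ and viewed, at most 13 in all, crops included, and the job is handed in when it is done.

Besides the shell and the picture viewer there is one more tool, called after "Call:" by a JSON object that holds its "name" and its "arguments", one argument or row to a line. play_rows: Moves the arm, as the interface text tells. Its arguments: {"type":"object","properties":{"targets":{"type":"array","items":{"type":"array","items":{"type":"number"}}},"squeeze":{"type":"number"}},"required":["targets"]}

```bash
mkdir -p pics
cat > h.py <<'E'
import numpy as np,cv2
from cell import bot,vision,order
def snap(n,f):
    d=vision.read_camera(n); cv2.imwrite('pics/'+f,d['color'][:,:,::-1]); np.savez('pics/%s.npz'%n,K=d['intrinsics'],D=d['dist'],T=d['cam_to_world'],c=d['color']); return d
def load(n): return np.load('pics/%s.npz'%n)
def onz(n,px,z):
    d=load(n); p=cv2.undistortPoints(np.array(px,float).reshape(-1,1,2),d['K'],d['D']).reshape(-1,2)
    r=np.c_[p,np.ones(len(p))]@d['T'][:3,:3].T; o=d['T'][:3,3]; z=np.broadcast_to(z,len(p))
    return o+r*((z-o[2])/r[:,2])[:,None]
def proj(n,P):
    d=load(n); M=np.linalg.inv(d['T']); return cv2.projectPoints(np.array(P,float).reshape(-1,1,3),cv2.Rodrigues(M[:3,:3])[0],M[:3,3],d['K'],d['D'])[0].reshape(-1,2)
E
python3 - <<'E'
from h import *
for n in('top','side'):
    d=snap(n,n+'0.png'); print(n,d['cam_to_world'].round(3).tolist())
s=bot.observe(); print(s['eef_pos'],s['eef_rot'],s['clock'],s['grip_width'],s['force'])
E
```

```text
top [[-0.006, -0.996, 0.088, 0.45], [-1.0, 0.005, -0.008, -0.015], [0.007, -0.088, -0.996, 1.322], [0.0, 0.0, 0.0, 1.0]]
side [[0.828, -0.436, 0.353, 0.242], [-0.561, -0.645, 0.519, -0.479], [0.001, -0.627, -0.779, 0.798], [0.0, 0.0, 0.0, 1.0]]
[0.19362258 0.61991431 0.23050143] [-3.13992465e+00  2.65303654e-05  2.83881903e+00] 0.1 0.9983279816144605 [-0.31027545 -0.4595505   0.46218664]
```

View pics/top0.png

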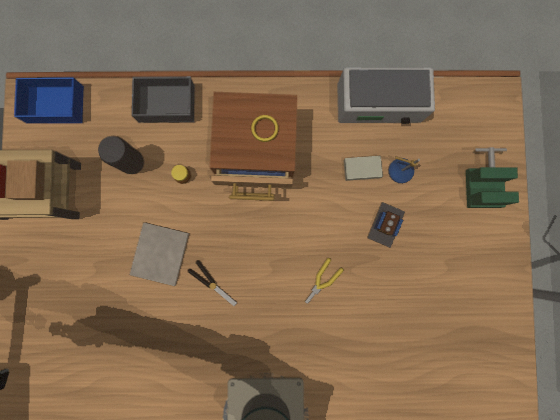

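View pics/side0.png

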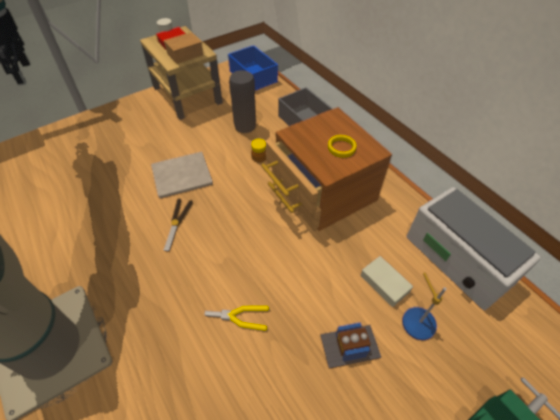

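The top view shows the cabinet at (253,135) with its handle near (252,197). The cradle and stand are at (387,224) and the board at (160,254). In the side view the stand is at (354,342) and the handle at (275,180). I'll enlarge the parts that matter.

Run:
```python
from h import *
t=load('top')['c'];s=load('side')['c']
def cr(im,x,y,w,h,W,H): return cv2.resize(im[y:y+h,x:x+w],(W,H),interpolation=cv2.INTER_CUBIC)
A=cr(t,200,85,100,125,400,500)[:,:,::-1]
B=cr(t,362,199,50,50,400,400)[:,:,::-1]
o=np.zeros((600,800,3),np.uint8); o[:500,:400]=A; o[:400,400:]=B
o[400:600,400:680]=cr(t,125,218,70,50,280,200)[:,:,::-1]
cv2.imwrite('pics/c1.png',o)
```

```text
(no output)
```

View pics/c1.png

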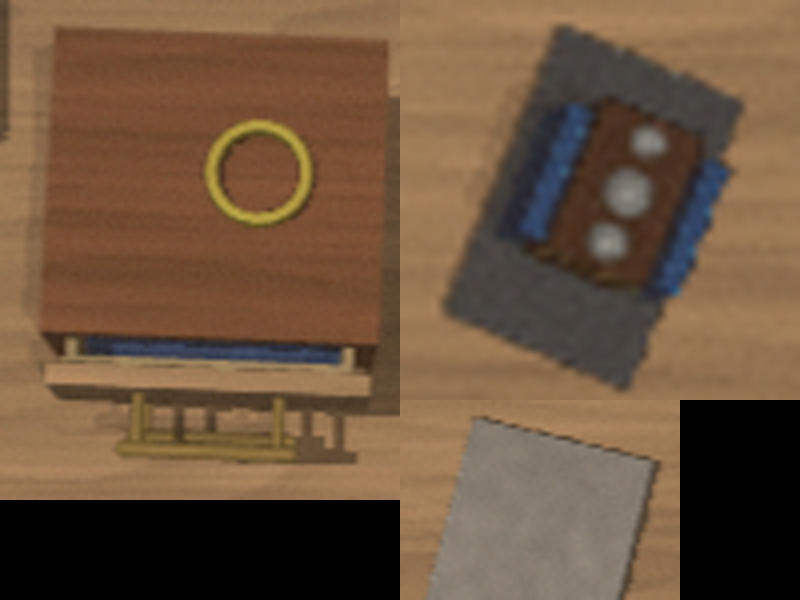

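Run:
```python
from h import *
f=lambda P,x,y,k:[((u+.5)/k-.5+x,(v+.5)/k-.5+y) for u,v in P]
def rep(n,Q):
    print(n,Q[:,:2].round(4).tolist(),'c',Q[:,:2].mean(0).round(4))
    for i in range(len(Q)): 
        d=Q[(i+1)%len(Q)]-Q[i]; print('  L %.4f ang %.2f'%(np.hypot(*d[:2]),np.degrees(np.arctan2(d[1],d[0]))))
rep('cab',onz('top',f([(55,28),(388,41),(378,345),(40,332)],200,85,4),.17))
rep('plate',onz('top',f([(160,25),(345,103),(232,390),(45,310)],362,199,8),.006))
rep('balls',onz('top',f([(249,140),(227,192),(207,242)],362,199,8),.05))
rep('board',onz('top',[(143.5,222),(189.2,233.2),(174,285),(130,275)],.012))
rep('bar',onz('top',f([(118,440),(295,440)],200,85,4),.132))
rep('bar2',onz('top',f([(118,455),(295,455)],200,85,4),.132))
rep('low',onz('top',f([(118,455),(295,455)],200,85,4),.059))
rep('frontedge top outer',onz('top',f([(45,387),(370,394)],200,85,4),.15))
rep('jar,flask,helper..',onz('top',[(181,173),(113,148),(401,172),(363,167)],[.055,.18,.01,.03]))
```

```text
cab [[0.8459, 0.1255], [0.8367, -0.083], [0.6441, -0.0747], [0.6533, 0.1336]] c [0.745  0.0253]
  L 0.2087 ang -92.54
  L 0.1927 ang 177.55
  L 0.2085 ang 87.48
  L 0.1928 ang -2.41
plate [[0.5832, -0.328], [0.5554, -0.3924], [0.4554, -0.3499], [0.4836, -0.2852]] c [ 0.5194 -0.3389]
  L 0.0702 ang -113.37
  L 0.1087 ang 156.95
  L 0.0706 ang 66.41
  L 0.1084 ang -23.26
balls [[0.5395, -0.3468], [0.5219, -0.3388], [0.5051, -0.3316]] c [ 0.5222 -0.339 ]
  L 0.0193 ang 155.62
  L 0.0184 ang 156.75
  L 0.0376 ang -23.83
board [[0.5295, 0.3367], [0.4978, 0.2095], [0.3559, 0.25], [0.3838, 0.3714]] c [0.4417 0.2919]
  L 0.1311 ang -104.02
  L 0.1475 ang 164.08
  L 0.1246 ang 77.08
  L 0.1499 ang -13.38
bar [[0.5905, 0.0887], [0.5899, -0.0235]] c [0.5902 0.0326]
  L 0.1121 ang -90.31
  L 0.1121 ang 89.69
bar2 [[0.581, 0.0886], [0.5804, -0.0234]] c [0.5807 0.0326]
  L 0.1121 ang -90.31
  L 0.1121 ang 89.69
low [[0.589, 0.095], [0.5884, -0.0239]] c [0.5887 0.0356]
  L 0.1189 ang -90.31
  L 0.1189 ang 89.69
frontedge top outer [[0.622, 0.1328], [0.6165, -0.0705]] c [0.6193 0.0312]
  L 0.2034 ang -91.54
  L 0.2034 ang 88.46
jar,flask,helper.. [[0.6593, 0.2259], [0.7017, 0.3699], [0.6666, -0.3843], [0.6778, -0.2732]] c [ 0.6763 -0.0154]
  L 0.1501 ang 73.61
  L 0.7550 ang -92.66
  L 0.1116 ang 84.26
  L 0.4994 ang 92.12
```

Run:
```python
from h import *
a=np.radians(-2.45);u=np.array([np.cos(a),np.sin(a)]);v=np.array([-u[1],u[0]])
b=np.array([.8413,.0213])
for nm,d,z in(('low',0,.059),('up0',0,.132),('up10',.01,.132),('up15',.015,.132),('up20',.02,.132)):
    c=b-u*(.208+.035+d)
    P=[[*(c+v*s),z] for s in(.0525,-.0525)]
    q=proj('top',P); print(nm,c.round(4),(((q-[200,85])*4)+1.5).round(0).tolist(),proj('side',P).round(1).tolist())
s=load('side')['c'][150:225,245:325]; cv2.imwrite('pics/c2.png',cv2.resize(s[:,:,::-1],(640,600),interpolation=cv2.INTER_CUBIC))
```

```text
low [0.5985 0.0317] [[134.0, 438.0], [290.0, 443.0]] [[268.7, 182.8], [291.0, 210.2]]
up0 [0.5985 0.0317] [[125.0, 424.0], [291.0, 430.0]] [[268.3, 162.5], [292.0, 190.4]]
up10 [0.5885 0.0321] [[124.0, 440.0], [290.0, 446.0]] [[264.7, 164.0], [288.3, 192.2]]
up15 [0.5835 0.0323] [[124.0, 447.0], [290.0, 454.0]] [[262.9, 164.8], [286.5, 193.1]]
up20 [0.5785 0.0325] [[124.0, 455.0], [290.0, 461.0]] [[261.1, 165.6], [284.6, 193.9]]
```

View pics/c2.png

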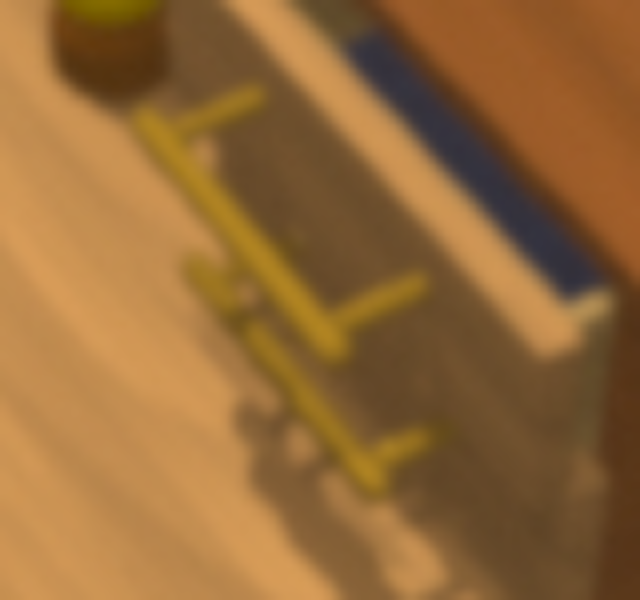

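The upper handle bar ends are at about (262.5,164.4) and (287.5,194) in the side view. That matches the drawer being about 16 mm out, with the handle at (0.583, 0.032, 0.132). I'll move above it.

Call:
{"name": "play_rows", "arguments": {
  "targets": [
    [-2.73,-2.23,0,0,-1],
    [-2.73,-2.23,0,0,-1],
    [-2.73,-2.23,0,0,-1],
    [-2.73,-2.23,0,0,-1],
    [-2.73,-2.23,0,0,-1],
    [-2.73,-2.23,0,0,-1],
    [-2.73,-2.23,0,0,-1],
    [-2.73,-2.23,0,0,-1],
    [-2.73,-2.23,0,0,-1],
    [-2.73,-2.23,0,0,-1],
    [-2.73,-2.23,0,0,0.3],
    [-2.73,-2.23,0,0,0.3],
    [-2.73,-2.23,0,0,0.3],
    [-2.73,-2.23,0,0,0.3],
    [-2.73,-2.23,0,0,0.3],
    [-2.73,-2.23,0,0,0.3],
    [-2.73,-2.23,0,0,0.3],
    [-2.73,-2.23,0,0,0.3],
    [-2.73,-2.23,0,0,0.3],
    [-2.73,-2.23,0,0,0.3]
  ],
  "squeeze": 40
}}

```text
clock: 2.1
eef_pos: [0.5823, 0.0306, 0.2309]
eef_rot: [-3.141, -0.001, 2.839]
force: [1.2, -0.1, 0.4]
grip_width: 0.35
finger_force: 0.0
```

Call:
{"name": "play_rows", "arguments": {
  "targets": [
    [0,0,0,0.146,0.3],
    [0,0,0,0.146,0.3],
    [0,0,0,0.146,0.3],
    [0,0,0,0.146,0.3],
    [0,0,0,0.146,0.3],
    [0,0,0,0.146,0.3],
    [0,0,0,0.146,0.3],
    [0,0,0,0.146,0.3],
    [0,0,0,0.146,0.3],
    [0,0,0,0,0.3],
    [0,0,0,0,0.3]
  ]
}}

```text
clock: 3.2
eef_pos: [0.5817, 0.0321, 0.231]
eef_rot: [-3.141, 0.0, 1.529]
force: [-0.8, 0.5, -0.2]
grip_width: 0.352
finger_force: 0.0
```

```bash
cat >> h.py <<'E'
def go(*P,yaw=None):
    "shift in tool axes, cm, from the commanded/measured pose to each world point"
    s=bot.observe(); p=np.array(s['eef_pos']); y=s['eef_rot'][2] if yaw is None else yaw
    R=np.array([[np.cos(y),np.sin(y),0],[np.sin(y),-np.cos(y),0],[0,0,-1]])
    print('at',p.round(4),'rot',np.round(s['eef_rot'],3),'w',round(s['grip_width']*85,1),'F',np.round(s['force'],1),'t',s['clock'])
    for q in P: q=np.array(q,float); print((R@(q-p)*100).round(2)); p=q
E
python3 - <<'E'
from h import *
go([.583,.032,.231],[.583,.032,.113])
E
```

```text
at [0.5817 0.0321 0.231 ] rot [-3.141  0.     1.529] w 29.9 F [-0.8  0.5 -0.2] t 3.2
[-0.01  0.13 -0.  ]
[ 0.   0.  11.8]
```

Call:
{"name": "play_rows", "arguments": {
  "targets": [
    [0,0.1,3,0,0.3],
    [0,0,3,0,0.3],
    [0,0,2,0,0.3],
    [0,0,2,0,0.3],
    [0,0,1.5,0,0.3],
    [0,0,0,0,0.3],
    [0,0,0,0,0.3]
  ]
}}

```text
clock: 3.9
eef_pos: [0.583, 0.0318, 0.1162]
eef_rot: [-3.141, -0.0, 1.527]
force: [-0.4, -0.4, -0.5]
grip_width: 0.353
finger_force: 0.0
```

Call:
{"name": "play_rows", "arguments": {
  "targets": [
    [0,0,0,0,1],
    [0,0,0,0,1],
    [0,0,0,0,1],
    [0,0,0,0,1],
    [0,0,0,0,1],
    [0,0,0,0,1]
  ],
  "squeeze": 40
}}

```text
clock: 4.5
eef_pos: [0.5831, 0.0319, 0.1165]
eef_rot: [3.141, -0.0, 1.525]
force: [0.2, -0.0, 1.3]
grip_width: 0.111
finger_force: 39.1
```

Call:
{"name": "play_rows", "arguments": {
  "targets": [
    [0,-0.5,0,0,1],
    [0,-1,0,0,1],
    [0,-1.5,0,0,1],
    [0,-1.5,0,0,1],
    [0,-1.5,0,0,1],
    [0,-1.5,0,0,1],
    [0,-1.5,0,0,1],
    [0,-1.2,0,0,1],
    [0,-0.8,0,0,1],
    [0,-0.5,0,0,1],
    [0,-0.2,0,0,1],
    [0,0,0,0,1],
    [0,0,0,0,1]
  ]
}}

```text
clock: 5.8
eef_pos: [0.466, 0.0371, 0.1164]
eef_rot: [-3.141, -0.0, 1.525]
force: [-1.6, -0.5, 6.3]
grip_width: 0.11
finger_force: 39.8
```

Call:
{"name": "play_rows", "arguments": {
  "targets": [
    [0,-0.2,0,0,1],
    [0,-0.2,0,0,1],
    [0,-0.2,0,0,1],
    [0,0,0,0,1]
  ]
}}

```text
clock: 6.2
eef_pos: [0.4599, 0.0374, 0.1164]
eef_rot: [-3.141, 0.0, 1.525]
force: [0.3, -1.7, 4.7]
grip_width: 0.109
finger_force: 39.7
```

Call:
{"name": "play_rows", "arguments": {
  "targets": [
    [0,-0.2,0,0,1],
    [0,-0.2,0,0,1],
    [0,0,0,0,1],
    [0,0,0,0,1]
  ]
}}

```text
clock: 6.6
eef_pos: [0.4594, 0.0374, 0.1165]
eef_rot: [3.135, 0.001, 1.525]
force: [6.8, -2.0, -3.5]
grip_width: 0.114
finger_force: 39.2
```

Call:
{"name": "play_rows", "arguments": {
  "targets": [
    [0,-0.2,0,0,1],
    [0,-0.2,0,0,1],
    [0,0,0,0,1],
    [0,0,0,0,1]
  ]
}}

```text
clock: 7.0
eef_pos: [0.4594, 0.0374, 0.1166]
eef_rot: [3.128, 0.002, 1.525]
force: [14.8, -2.0, -12.0]
grip_width: 0.111
finger_force: 39.1
```

Call:
{"name": "play_rows", "arguments": {
  "targets": [
    [0,0.4,0,0,1],
    [0,0.2,0,0,0.3],
    [0,0,0,0,0.3],
    [0,0,0,0,0.3],
    [0,0,0,0,0.3],
    [0,0,0,0,0.3]
  ]
}}

```text
clock: 7.6
eef_pos: [0.4576, 0.0378, 0.1162]
eef_rot: [-3.141, -0.0, 1.525]
force: [0.0, 0.1, 0.9]
grip_width: 0.351
finger_force: 0.0
```

Call:
{"name": "play_rows", "arguments": {
  "targets": [
    [0,0,-1,0,0.3],
    [0,0,-2,0,0.3],
    [0,0,-3,0,0.3],
    [0,0,-4,0,0.3],
    [0,0,0,0,0.3]
  ]
}}

```text
clock: 8.1
eef_pos: [0.4611, 0.0374, 0.221]
eef_rot: [3.133, -0.002, 1.524]
force: [0.7, -0.8, -0.8]
grip_width: 0.349
finger_force: 0.0
```

Run:
```python
from h import *
go([.521,-.339,.2],[.521,-.339,.05])
snap('side','side1.png');t=snap('top','top1.png')
cv2.imwrite('pics/s1c.png',cv2.resize(load('side')['c'][130:250,220:390][:,:,::-1],(800,565),interpolation=cv2.INTER_CUBIC))
```

```text
at [0.4611 0.0374 0.221 ] rot [ 3.133e+00 -2.000e-03  1.524e+00] w 29.7 F [ 0.7 -0.8 -0.8] t 8.1
[-37.33   7.73   2.1 ]
[ 0.  0. 15.]
```

View pics/s1c.png

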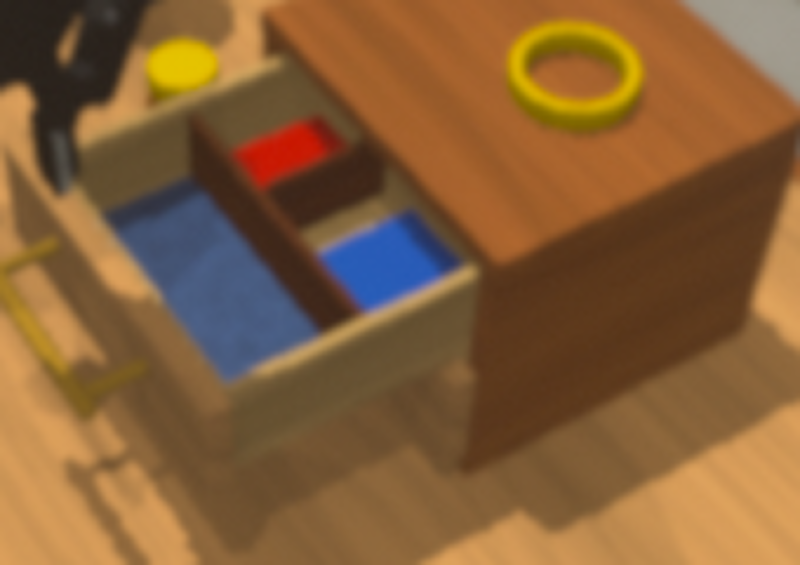

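The drawer is fully out: its blue front bay is at (215,280) in the crop and the bar at (40,340). Next is the stand.

Call:
{"name": "play_rows", "arguments": {
  "targets": [
    [-3.1,0.65,0,0,-1],
    [-3.1,0.65,0,0,-1],
    [-3.1,0.65,0,0,-1],
    [-3.1,0.65,0,0,-1],
    [-3.1,0.65,0,0,-1],
    [-3.1,0.65,0,0,-1],
    [-3.1,0.65,0,0,-1],
    [-3.1,0.65,0,0,-1],
    [-3.1,0.65,0,0,-1],
    [-3.1,0.65,0,0,-1],
    [-3.1,0.65,0,0,-1],
    [-3.1,0.65,0,0,-1],
    [0,0,0,0.121,-1],
    [0,0,0,0.121,-1],
    [0,0,0,0.121,-1],
    [0,0,3,0,-1],
    [0,0,3,0,-1],
    [0,0,0,0,-1],
    [0,0,0,0,-1]
  ]
}}

```text
clock: 10.1
eef_pos: [0.5182, -0.3373, 0.1556]
eef_rot: [-3.139, -0.0, 1.161]
force: [-0.7, -0.3, -0.1]
grip_width: 1.0
finger_force: 0.0
```

Run:
```python
from h import *
go([.521,-.339,.16],[.521,-.339,.014])
t=snap('top','top2.png');s=snap('side','side2.png')
T=load('top')['c'][195:255,355:425];S=load('side')['c'][270:400,300:430]
o=np.hstack([cv2.resize(T,(400,343)),cv2.resize(S,(400,400))[:343]]);cv2.imwrite('pics/c3.png',o[:,:,::-1])
```

```text
at [ 0.5182 -0.3373  0.1556] rot [-3.139 -0.     1.161] w 85.0 F [-0.7 -0.3 -0.1] t 10.1
[-0.04  0.33 -0.44]
[ 0.   0.  14.6]
```

View pics/c3.png

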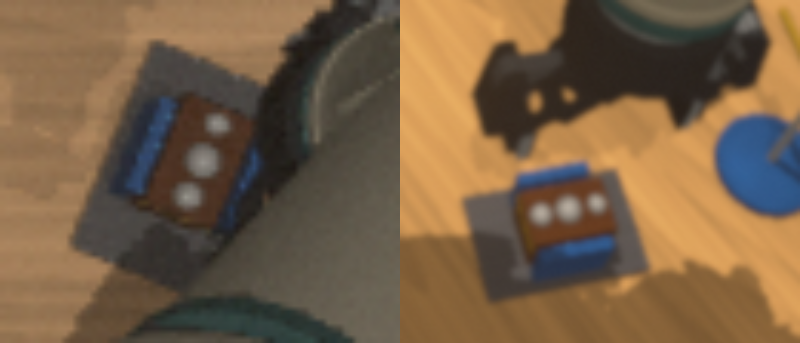

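The stand sits between the cheeks, with its centre ball at (205,160) in the left crop, and the fingers are lined up with its ends. Descending.

Call:
{"name": "play_rows", "arguments": {
  "targets": [
    [0,0.3,3,0,-1],
    [0,0,3,0,-1],
    [0,0,3,0,-1],
    [0,0,2.5,0,-1],
    [0,0,1.5,0,-1],
    [0,0,0.8,0,-1],
    [0,0,0,0,-1],
    [0,0,0,0,-1]
  ],
  "squeeze": 40
}}

```text
clock: 11.0
eef_pos: [0.5224, -0.3395, 0.0195]
eef_rot: [3.14, 0.0, 1.162]
force: [0.3, 0.1, -0.2]
grip_width: 0.998
finger_force: 0.0
```

Call:
{"name": "play_rows", "arguments": {
  "targets": [
    [0,0,0,0,0],
    [0,0,0,0,1],
    [0,0,0,0,1],
    [0,0,0,0,1],
    [0,0,0,0,1],
    [0,0,0,0,1]
  ]
}}

```text
clock: 11.6
eef_pos: [0.5223, -0.3392, 0.0195]
eef_rot: [3.14, 0.0, 1.162]
force: [0.4, 1.1, 5.9]
grip_width: 0.649
finger_force: 43.8
```

Call:
{"name": "play_rows", "arguments": {
  "targets": [
    [0,0,-0.5,0,1],
    [0,0,-1.5,0,1],
    [0,0,-3,0,1],
    [0,0,-4,0,1],
    [0,0,-4,0,1],
    [0,0,-4,0,1],
    [0,0,-3,-0.121,1],
    [0,0,-2,-0.121,1],
    [0,0,0,-0.121,1],
    [0,0,0,0,1]
  ]
}}

```text
clock: 12.6
eef_pos: [0.5215, -0.3389, 0.24]
eef_rot: [3.14, 0.0, 1.525]
force: [-1.2, 0.9, -1.2]
grip_width: 0.645
finger_force: 43.0
```

Call:
{"name": "play_rows", "arguments": {
  "targets": [
    [1.7,-0.3,0,0,1],
    [3.4,-0.6,0,0,1],
    [3.4,-0.6,0,0,1],
    [3.4,-0.6,0,0,1],
    [3.4,-0.6,0,0,1],
    [3.4,-0.6,0,0,1],
    [3.4,-0.6,0,0,1],
    [3.4,-0.6,0,0,1],
    [3.4,-0.6,0,0,1],
    [3.4,-0.6,0,0,1],
    [3.4,-0.6,0,0,1],
    [3.4,-0.6,0,0,1],
    [3.4,-0.6,0,0,1],
    [3.4,-0.6,0,0,1],
    [3.4,-0.6,0,0,1],
    [3.4,-0.6,0,0,1],
    [3.4,-0.6,0,0,1],
    [3.4,-0.6,0,0,1],
    [3.2,-0.5,0,0,1],
    [0,0,0,0,1]
  ]
}}

```text
clock: 14.6
eef_pos: [0.4386, 0.2981, 0.2376]
eef_rot: [-3.14, -0.002, 1.529]
force: [-0.3, 0.5, -2.2]
grip_width: 0.65
finger_force: 43.0
```

Run:
```python
from h import *
go([.442,.292,.24],[.442,.292,.028])
```

```text
at [0.4386 0.2981 0.2376] rot [-3.140e+00 -2.000e-03  1.529e+00] w 55.2 F [-0.3  0.5 -2.2] t 14.6
[-0.6   0.37 -0.24]
[ 0.   0.  21.2]
```

Call:
{"name": "play_rows", "arguments": {
  "targets": [
    [0,0,3,0,1],
    [0,0,4,0,1],
    [0,0,4,0,1],
    [0,0,4,0,1],
    [0,0,3,0,1],
    [0,0,1.5,0,1],
    [0,0,0,0,1],
    [0,0,0,0,1],
    [0,0,0,0,1]
  ]
}}

```text
clock: 15.5
eef_pos: [0.4414, 0.2928, 0.0444]
eef_rot: [3.14, -0.001, 1.524]
force: [0.2, -0.8, -2.0]
grip_width: 0.643
finger_force: 42.9
```

Call:
{"name": "play_rows", "arguments": {
  "targets": [
    [0,0,0.9,0,1],
    [0,0,0.6,0,1],
    [0,0,0.2,0,1],
    [0,0,0.1,0,1],
    [0,0,0,0,1],
    [0,0,0,0,1]
  ]
}}

```text
clock: 16.1
eef_pos: [0.4403, 0.2925, 0.0255]
eef_rot: [-3.141, 0.0, 1.525]
force: [-2.0, -0.3, 2.6]
grip_width: 0.645
finger_force: 43.5
```

Call:
{"name": "play_rows", "arguments": {
  "targets": [
    [0,0,0.1,0,1],
    [0,0,0,0,1],
    [0,0,0,0,1]
  ]
}}

```text
clock: 16.4
eef_pos: [0.4402, 0.2926, 0.0254]
eef_rot: [-3.141, -0.001, 1.525]
force: [-4.0, -1.1, 11.2]
grip_width: 0.648
finger_force: 44.7
```

Call:
{"name": "play_rows", "arguments": {
  "targets": [
    [0,0,0,0,0],
    [0,0,0,0,-1],
    [0,0,0,0,-1],
    [0,0,0,0,-1],
    [0,0,0,0,-1],
    [0,0,-1,0,-1],
    [0,0,-2,0,-1],
    [0,0,-3,0,-1],
    [0,0,-4,0,-1],
    [0,0,-4,0,-1],
    [0,0,-2,0,-1],
    [0,0,0,0,-1]
  ]
}}

```text
clock: 17.6
eef_pos: [0.4424, 0.2937, 0.1879]
eef_rot: [3.136, -0.004, 1.525]
force: [-0.1, 0.9, -0.0]
grip_width: 0.997
finger_force: 0.0
```

Call:
{"name": "play_rows", "arguments": {
  "targets": [
    [0,0,0,-0.1428,-1],
    [0,0,0,-0.1428,-1],
    [0,0,0,-0.1428,-1],
    [0,0,0,-0.1428,-1],
    [0,0,0,-0.1428,-1],
    [0,0,0,-0.1428,-1],
    [0,0,0,-0.1428,-1],
    [0,0,0,-0.1428,-1],
    [0,0,0,-0.1428,-1],
    [0,0,0,-0.1428,-1],
    [0,0,0,-0.1428,-1],
    [0,0,0,0,-1],
    [0,0,0,0,-1]
  ]
}}

```text
clock: 18.9
eef_pos: [0.4403, 0.2922, 0.1838]
eef_rot: [-3.141, -0.001, 3.092]
force: [0.1, -0.6, -0.2]
grip_width: 1.0
finger_force: 0.0
```

Run:
```python
from h import *
go([.442,.292,.18],[.442,.292,.025])
t=snap('top','top3.png');s=snap('side','side3.png')
T=load('top')['c'][205:295,120:210];S=load('side')['c'][120:220,120:230]
o=np.zeros((400,800,3),np.uint8);o[:,:400]=cv2.resize(T,(400,400));o[:363,400:]=cv2.resize(S,(400,363));cv2.imwrite('pics/c4.png',o[:,:,::-1])
```

```text
at [0.4403 0.2922 0.1838] rot [-3.141e+00 -1.000e-03  3.092e+00] w 85.0 F [ 0.1 -0.6 -0.2] t 18.9
[-0.17 -0.01  0.38]
[ 0.   0.  15.5]
```

View pics/c4.png

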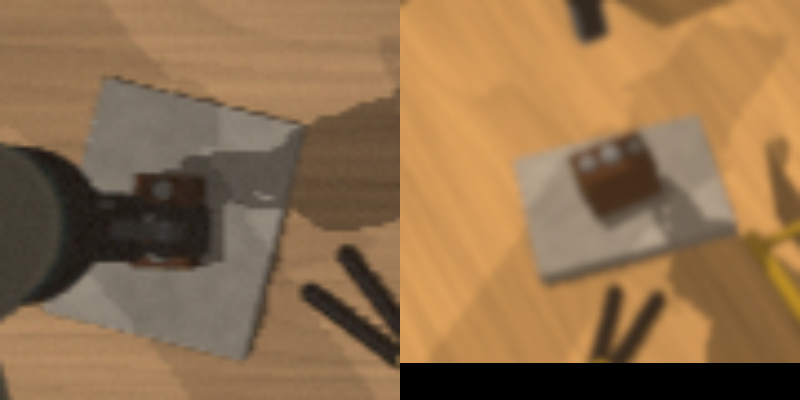

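The stand is upright on the middle of the board, at (170,225) in the left crop, and it's free of the gripper. I'll regrasp it by the long sides.

Call:
{"name": "play_rows", "arguments": {
  "targets": [
    [0,0,3,0,-1],
    [0,0,4,0,-1],
    [0,0,4,0,-1],
    [0,0,3,0,-1],
    [0,0,1.5,0,-1],
    [0,0,0.6,0,-1],
    [0,0,0,0,-1],
    [0,0,0,0,-1]
  ]
}}

```text
clock: 19.8
eef_pos: [0.4412, 0.2931, 0.0241]
eef_rot: [3.141, 0.001, 3.095]
force: [-0.1, 0.8, 0.3]
grip_width: 0.995
finger_force: 0.0
```

Call:
{"name": "play_rows", "arguments": {
  "targets": [
    [0,0,0,0,0],
    [0,0,0,0,1],
    [0,0,0,0,1],
    [0,0,0,0,1],
    [0,0,0,0,1],
    [0,0,0,0,1],
    [0,0,0,0,1]
  ]
}}

```text
clock: 20.5
eef_pos: [0.4409, 0.2925, 0.024]
eef_rot: [3.141, 0.001, 3.095]
force: [-0.3, -0.3, 6.1]
grip_width: 0.414
finger_force: 41.3
```

Run:
```python
from h import *
go()
a=np.radians(-2.45);u=np.array([np.cos(a),np.sin(a)]);v=np.array([-u[1],u[0]])
h=np.array([.4594,.0374]); h[1]=.0213+(.8413-.4594)*np.tan(-a); b=h+.094*u; print('bay',b)
# project bay floor corners for candidate heights into first-open side/top views
import numpy as np
np.set_printoptions(suppress=True)
for z in(.09,.1,.11):
    P=[[*(b+u*x+v*y),z] for x,y in((-.038,.084),(-.038,-.084),(.038,-.084),(.038,.084))]
    print(z,'top',proj('top',P).round(1).tolist()); print('  side crop',((proj('side',P)-[220,130])*800/170).round(0).tolist())
T=load('top')['c'][140:230,190:310];cv2.imwrite('pics/c5.png',cv2.resize(T[:,:,::-1],(800,600),interpolation=cv2.INTER_CUBIC))
```

```text
at [0.4409 0.2925 0.024 ] rot [3.141e+00 1.000e-03 3.095e+00] w 35.2 F [-0.3 -0.3  6.1] t 20.5
bay [0.55331408 0.03362195]
0.09 top [[218.8, 223.8], [283.1, 226.2], [284.1, 197.3], [220.1, 194.9]]
  side crop [[62.0, 233.0], [226.0, 454.0], [359.0, 388.0], [187.0, 178.0]]
0.1 top [[218.4, 223.6], [283.2, 226.0], [284.2, 196.9], [219.7, 194.5]]
  side crop [[60.0, 220.0], [225.0, 442.0], [360.0, 375.0], [186.0, 165.0]]
0.11 top [[217.9, 223.4], [283.3, 225.8], [284.3, 196.4], [219.3, 194.0]]
  side crop [[58.0, 206.0], [225.0, 429.0], [361.0, 362.0], [186.0, 152.0]]
```

View pics/c5.png

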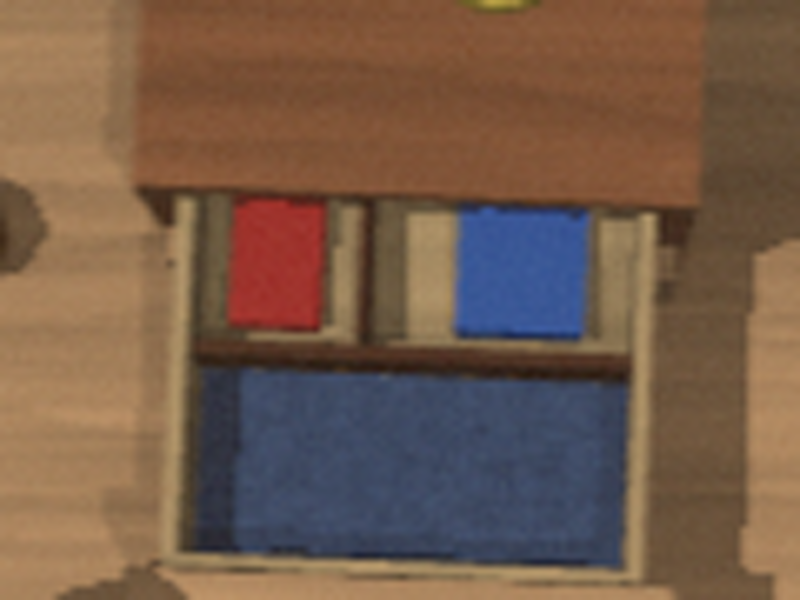

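The front bay is empty, with its corners near (203,368), (628,380), (622,565) and (195,550) in the crop. They match the predicted bay with its floor at z≈0.09. I'll carry the stand over.

Call:
{"name": "play_rows", "arguments": {
  "targets": [
    [0,0,-0.5,0,1],
    [0,0,-1.5,0,1],
    [0,0,-3,0,1],
    [0,0,-4,0,1],
    [0,0,-4,0,1],
    [0,0,-4,0,1],
    [0,0,-3,0,1],
    [0,0,-2,0,1],
    [0,0,0,0,1]
  ]
}}

```text
clock: 21.4
eef_pos: [0.4419, 0.2936, 0.2461]
eef_rot: [3.138, 0.005, 3.095]
force: [0.1, 0.5, -2.7]
grip_width: 0.414
finger_force: 40.5
```

Call:
{"name": "play_rows", "arguments": {
  "targets": [
    [-0.6,-1.23,0,0,1],
    [-1.24,-2.53,0,0,1],
    [-1.24,-2.53,0,0,1],
    [-1.24,-2.53,0,0,1],
    [-1.24,-2.53,0,0,1],
    [-1.24,-2.53,0,0,1],
    [-1.24,-2.53,0,0,1],
    [-1.24,-2.53,0,0,1],
    [-1.24,-2.53,0,0,1],
    [-1.24,-2.53,0,0,1],
    [-0.64,-1.3,0,0,1],
    [0,0,0,0,1],
    [0,0,0,0,1],
    [0,0,0,0,1]
  ]
}}

```text
clock: 22.8
eef_pos: [0.552, 0.0361, 0.2429]
eef_rot: [3.141, -0.001, 3.098]
force: [0.8, 0.5, -2.4]
grip_width: 0.41
finger_force: 40.4
```

Run:
```python
from h import *
go([.5533,.0336,.24],[.5533,.0336,.102])
t=snap('top','top4.png');s=snap('side','side4.png')
T=load('top')['c'][150:240,195:305];S=load('side')['c'][90:240,200:350]
o=np.zeros((400,800,3),np.uint8);o[:327,:400]=cv2.resize(T,(400,327));o[:,400:]=cv2.resize(S,(400,400));cv2.imwrite('pics/c6.png',o[:,:,::-1])
```

```text
at [0.552  0.0361 0.2429] rot [ 3.141e+00 -1.000e-03  3.098e+00] w 34.9 F [ 0.8  0.5 -2.4] t 22.8
[-0.14 -0.25  0.29]
[ 0.   0.  13.8]
```

View pics/c6.png

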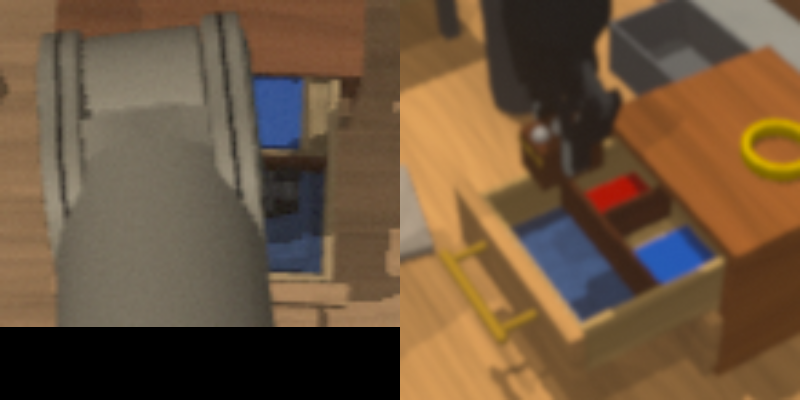

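The stand is held level above the bay and lined up with the drawer, at (560,155) in the right crop. Lowering it.

Call:
{"name": "play_rows", "arguments": {
  "targets": [
    [-0.1,-0.2,2,0,1],
    [0,0,2.5,0,1],
    [0,0,2,0,1],
    [0,0,1.5,0,1],
    [0,0,1.5,0,1],
    [0,0,1,0,1],
    [0,0,1,0,1],
    [0,0,0,0,1],
    [0,0,0,0,1]
  ]
}}

```text
clock: 23.8
eef_pos: [0.554, 0.0324, 0.1285]
eef_rot: [3.141, 0.0, 3.096]
force: [0.3, -0.1, -2.1]
grip_width: 0.415
finger_force: 40.4
```

Call:
{"name": "play_rows", "arguments": {
  "targets": [
    [0,0,0.6,0,1],
    [0,0,0.4,0,1],
    [0,0,0.3,0,1],
    [0,0,0.2,0,1],
    [0,0,0.2,0,1],
    [0,0,0,0,1],
    [0,0,0,0,1]
  ]
}}

```text
clock: 24.5
eef_pos: [0.5538, 0.0321, 0.1113]
eef_rot: [3.142, 0.0, 3.096]
force: [-1.2, -0.5, -1.4]
grip_width: 0.415
finger_force: 40.4
```

Call:
{"name": "play_rows", "arguments": {
  "targets": [
    [0,0,0.2,0,1],
    [0,0,0.2,0,1],
    [0,0,0.2,0,1],
    [0,0,0,0,1]
  ]
}}

```text
clock: 24.9
eef_pos: [0.5558, 0.0321, 0.1069]
eef_rot: [3.141, 0.004, 3.095]
force: [0.7, -0.5, 9.1]
grip_width: 0.416
finger_force: 41.6
```

Call:
{"name": "play_rows", "arguments": {
  "targets": [
    [0,0,0.2,0,1],
    [0,0,0.1,0,1],
    [0,0,0,0,1],
    [0,0,0,0,1]
  ]
}}

```text
clock: 25.3
eef_pos: [0.5586, 0.032, 0.1068]
eef_rot: [3.141, 0.011, 3.095]
force: [1.0, -1.0, 27.2]
grip_width: 0.412
finger_force: 44.1
```

Call:
{"name": "play_rows", "arguments": {
  "targets": [
    [0,0,-0.2,0,1],
    [0,0,0,0,1],
    [0,0,0,0,1]
  ]
}}

```text
clock: 25.6
eef_pos: [0.5566, 0.032, 0.1069]
eef_rot: [3.141, 0.006, 3.095]
force: [-0.4, -0.0, 16.1]
grip_width: 0.417
finger_force: 42.7
```

Run:
```python
from h import *
go()
s=snap('side','side5.png')
cv2.imwrite('pics/c7.png',cv2.resize(load('side')['c'][110:220,210:350][:,:,::-1],(760,597),interpolation=cv2.INTER_CUBIC))
```

```text
at [0.5566 0.032  0.1069] rot [3.141 0.006 3.095] w 35.5 F [-0.4 -0.  16.1] t 25.6
```

View pics/c7.png

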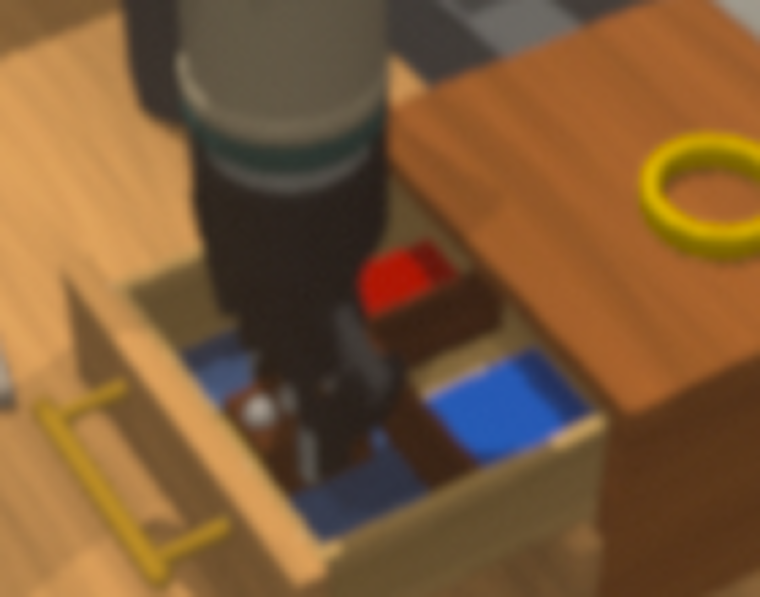

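The stand is in the front bay, at (290,430) in the crop, resting on the floor with contact at TCP z 0.107. I'll ease off the load, release and rise.

Call:
{"name": "play_rows", "arguments": {
  "targets": [
    [0,0,-0.2,0,1],
    [0,0,0,0,-0.4],
    [0,0,0,0,-0.4],
    [0,0,0,0,-0.4],
    [0,0,0,0,-0.4],
    [0,0,-0.5,0,-0.4],
    [0,0,-1.5,0,-0.4],
    [0,0,-3,0,-0.4],
    [0,0,-4,0,-0.4],
    [0,0,-4,0,-0.4],
    [0,0,-3,0,-0.4],
    [0,0,0,0,-0.4]
  ]
}}

```text
clock: 26.85
eef_pos: [0.5565, 0.0323, 0.2711]
eef_rot: [3.14, 0.009, 3.095]
force: [-0.5, -0.8, 0.3]
grip_width: 0.695
finger_force: 0.0
```

Call:
{"name": "play_rows", "arguments": {
  "targets": [
    [0,3,0,0,-0.4],
    [0,3.5,0,0,-0.4],
    [0,3.5,0,0,-0.4],
    [0,3.5,0,0,-0.4],
    [0,3.5,0,0,-0.4],
    [0,3.5,0,0,-0.4],
    [1.5,2,0,0,-0.4],
    [1.5,2,0,0,-0.4],
    [2,0,0,0,-0.4],
    [2,0,0,0,-0.4],
    [2,0,0,0,-0.4],
    [0,0,0,0,-0.4],
    [0,0,0,0,-0.4]
  ]
}}

```text
clock: 28.15
eef_pos: [0.4754, 0.2809, 0.2661]
eef_rot: [-3.141, 0.0, 3.096]
force: [0.4, 0.2, -0.1]
grip_width: 0.701
finger_force: 0.0
```

Run:
```python
from h import *
go()
t=snap('top','top6.png');s=snap('side','side6.png')
T=load('top')['c'][60:310,90:460];S=load('side')['c'][110:230,200:350]
o=np.zeros((560,800,3),np.uint8);o[:270,:400]=cv2.resize(T,(400,270));o[:320,400:]=cv2.resize(S,(400,320))
o[280:560,:373]=cv2.resize(load('top')['c'][150:240,195:315],(373,280));cv2.imwrite('pics/c8.png',o[:,:,::-1])
```

```text
at [0.4754 0.2809 0.2661] rot [-3.141  0.     3.096] w 59.6 F [ 0.4  0.2 -0.1] t 28.15
```

View pics/c8.png

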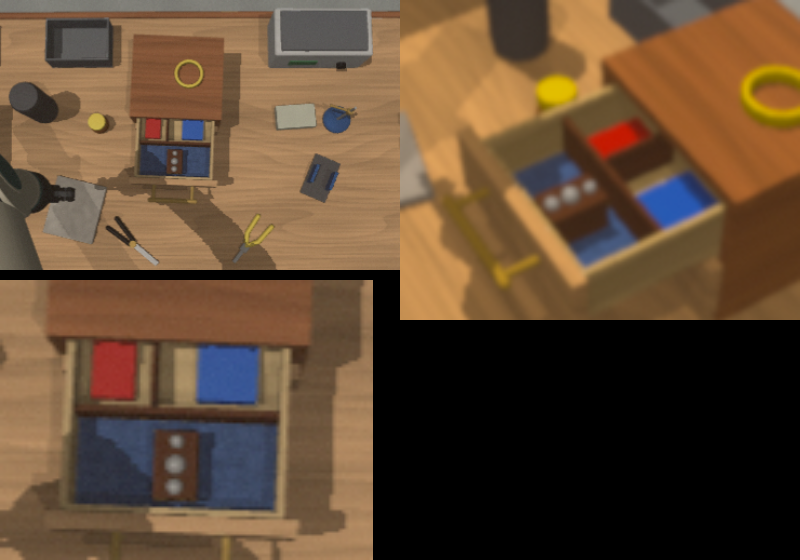

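The stand is upright and lengthwise in the bay, at (175,463) in the lower crop, and the other things haven't moved. I'll check whether the drawer crept in while the stand pressed on its floor.

Run:
```python
import cv2,numpy as np
def sub(a,b,x,y,w,h,m=4):
    A=cv2.imread('pics/'+a,0);B=cv2.imread('pics/'+b,0)
    k=4;t=cv2.resize(A[y:y+h,x:x+w],None,fx=k,fy=k,interpolation=cv2.INTER_CUBIC)
    s=cv2.resize(B[y-m:y+h+m,x-m:x+w+m],None,fx=k,fy=k,interpolation=cv2.INTER_CUBIC)
    r=cv2.matchTemplate(s,t,cv2.TM_CCOEFF_NORMED);_,v,_,l=cv2.minMaxLoc(r);return (l[0]/k-m,l[1]/k-m,round(v,3))
for f in('side5.png','side6.png'):
    print(f,'divider/blue tray',sub('side4.png',f,286,175,20,20),'corner',sub('side4.png',f,262,195,22,22),'cab',sub('side4.png',f,320,130,25,25))
print('top3-6 trays',sub('top3.png','top6.png',220,168,62,27),'sidewall',sub('top3.png','top6.png',278,205,14,22))
```

```text
side5.png divider/blue tray (0.75, -0.25, 0.983) corner (1.0, -0.25, 0.926) cab (0.0, 0.0, 0.999)
side6.png divider/blue tray (0.0, -0.25, 0.973) corner (0.25, -0.75, 0.841) cab (0.0, 0.0, 0.999)
top3-6 trays (0.0, -0.75, 0.943) sidewall (0.0, -1.0, 0.989)
```

The drawer crept in about 2 mm while the stand was pressed down, so I'll pull it back to the stop.

Call:
{"name": "play_rows", "arguments": {
  "targets": [
    [0,0,0,0.1428,0.3],
    [0,0,0,0.1428,0.3],
    [0,0,0,0.1428,0.3],
    [0,0,0,0.1428,0.3],
    [0,0,0,0.1428,0.3],
    [0,0,0,0.1428,0.3],
    [0,0,0,0.1428,0.3],
    [0,0,0,0.1428,0.3],
    [0,0,0,0.1428,0.3],
    [0,0,0,0.1428,0.3],
    [0,0,0,0.1428,0.3],
    [0,0,0,0,0.3]
  ]
}}

```text
clock: 29.45
eef_pos: [0.476, 0.2808, 0.266]
eef_rot: [3.141, 0.001, 1.524]
force: [0.3, 0.6, -0.5]
grip_width: 0.348
finger_force: 0.0
```

Call:
{"name": "play_rows", "arguments": {
  "targets": [
    [-3,0,0,0,0.3],
    [-3,0,0,0,0.3],
    [-3,0,0,0,0.3],
    [-3,0,0,0,0.3],
    [-3,0,0,0,0.3],
    [-3,0,0,0,0.3],
    [-3,0,0,0,0.3],
    [-2,-0.3,0,0,0.3],
    [-1.4,0,0,0,0.3],
    [0,0,0,0,0.3],
    [0,0,0,0,0.3],
    [0,0,0,0,0.3]
  ]
}}

```text
clock: 30.65
eef_pos: [0.4612, 0.0385, 0.2662]
eef_rot: [3.142, -0.0, 1.527]
force: [-0.4, 0.2, -0.4]
grip_width: 0.349
finger_force: 0.0
```

Run:
```python
from h import *
go([.461,.0375,.2661],[.461,.0375,.1165])
```

```text
at [0.4612 0.0385 0.2662] rot [ 3.142 -0.     1.527] w 29.7 F [-0.4  0.2 -0.4] t 30.65
[-0.1  -0.02  0.01]
[ 0.    0.   14.96]
```

Call:
{"name": "play_rows", "arguments": {
  "targets": [
    [0,0,3,0,0.3],
    [0,0,3.5,0,0.3],
    [0,0,3,0,0.3],
    [0,0,2.5,0,0.3],
    [0,0,2,0,0.3],
    [0,0,1,0,0.3],
    [0,0,0,0,0.3],
    [0,0,0,0,0.3]
  ]
}}

```text
clock: 31.45
eef_pos: [0.4613, 0.038, 0.1164]
eef_rot: [3.141, -0.0, 1.526]
force: [-0.1, -0.3, 0.1]
grip_width: 0.351
finger_force: 0.0
```

Call:
{"name": "play_rows", "arguments": {
  "targets": [
    [0,0,0,0,1],
    [0,0,0,0,1],
    [0,0,0,0,1],
    [0,0,0,0,1],
    [0,0,0,0,1],
    [0,-0.1,0,0,1],
    [0,-0.1,0,0,1],
    [0,-0.1,0,0,1],
    [0,-0.1,0,0,1],
    [0,-0.1,0,0,1],
    [0,-0.1,0,0,1],
    [0,0,0,0,1],
    [0,0,0,0,1]
  ]
}}

```text
clock: 32.75
eef_pos: [0.4594, 0.0378, 0.1169]
eef_rot: [3.133, 0.0, 1.525]
force: [8.8, 1.6, -2.2]
grip_width: 0.107
finger_force: 39.1
```

Call:
{"name": "play_rows", "arguments": {
  "targets": [
    [0,0.2,0,0,1],
    [0,0,0,0,1],
    [0,0,0,0,0.3],
    [0,0,0,0,0.3],
    [0,0,0,0,0.3],
    [0,0,0,0,0.3],
    [0,0.2,0,0,0.3],
    [0,0,-0.5,0,0.3],
    [0,0,-2,0,0.3],
    [0,0,-3,0,0.3],
    [0,0,-4,0,0.3],
    [0,0,-4,0,0.3],
    [3,0,0,0,0.3],
    [3,0,0,0,0.3],
    [3,0,0,0,0.3],
    [3,0,0,0,0.3],
    [3,0,0,0,0.3],
    [3,0,0,0,0.3],
    [3,0,0,0,0.3],
    [0,0,0,0,0.3]
  ]
}}

```text
clock: 34.75
eef_pos: [0.4679, 0.2524, 0.2512]
eef_rot: [-3.141, -0.002, 1.532]
force: [-0.2, 0.4, 0.3]
grip_width: 0.345
finger_force: 0.0
```

Run:
```python
from h import *
go()
snap('top','top7.png');snap('side','side7.png')
def sub(a,b,x,y,w,h,m=4):
    A=cv2.imread('pics/'+a,0);B=cv2.imread('pics/'+b,0)
    k=4;t=cv2.resize(A[y:y+h,x:x+w],None,fx=k,fy=k,interpolation=cv2.INTER_CUBIC)
    s=cv2.resize(B[y-m:y+h+m,x-m:x+w+m],None,fx=k,fy=k,interpolation=cv2.INTER_CUBIC)
    r=cv2.matchTemplate(s,t,cv2.TM_CCOEFF_NORMED);_,v,_,l=cv2.minMaxLoc(r);return (l[0]/k-m,l[1]/k-m,round(v,3))
print('trays',sub('top3.png','top7.png',220,168,62,27),'sidewall',sub('top3.png','top7.png',278,205,14,22))
print('stand vs before',sub('top6.png','top7.png',242,194,20,28),'lower handle/cab',sub('side4.png','side7.png',320,130,25,25))
```

```text
at [0.4679 0.2524 0.2512] rot [-3.141e+00 -2.000e-03  1.532e+00] w 29.3 F [-0.2  0.4  0.3] t 34.75
trays (0.0, 0.0, 0.995) sidewall (0.0, 0.0, 0.995)
stand vs before (0.0, 1.0, 0.959) lower handle/cab (0.0, 0.0, 0.999)
```

The drawer is back exactly at its stop and the stand moved with it. Handing in.

```bash
python3 -c "
from cell import order
print(order.close_job())"
```

```text
the job is handed in; nothing more can be done
None
```

The job is handed in: the top drawer is fully out at its stop, and the stand rests upright and lengthwise in its front bay after being set on the soldering board and regrasped. Lowering the stand pushed the drawer in about 2 mm, so I pulled it back to the stop; the lower drawer and the other items look undisturbed in the camera images.

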